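Present a mounted printing plate at the end of the lay-up ledge

ROBOT

A 6-joint arm with a two-finger parallel gripper is mounted at the origin on the work surface. World frame = base frame: x ahead of the robot, y to its left, z up, the work surface at z = 0. Lengths are in m, angles in rad, forces in N, time in s.
With the tool pointing down it reaches from about 0.325 to 0.75 m from the base axis. Payload 7.6 kg.
Tool frame: the origin (TCP) lies midway between the tips of the shut fingers; the grasp point (between the pads) lies 19 mm behind it; x points along the fingers, y is the direction in which the jaws open and shut, and the axes are right-handed (so a half turn about x gives the same grasp; the last joint's range is limited). The gripper opens to 85 mm and grips with 20 to 120 N. Pads are 22 mm wide; open, the fingers measure 114 mm over their backs; the gripper's body (76 mm by 85 mm) begins 54 mm behind the grasp point. The pads swing forward as they close: fully open they stand 13 mm farther back than shut.
Start: joints at [-1.225, 0.052, 1.401, -0, 1.689, -0.07], TCP at [0.212, -0.48, 0.231] pointing down, gripper open.
Joint ranges: [-2.9, 2.9], [-0.91, 2.17], [0.12, 2.37], [-1.06, 4.2], [0.26, 2.73], [-2.93, 2.93]. Speed limits (rad/s): [2.57, 2.57, 3.01, 3.14, 3.14, 3.14].

INTERFACE

Orientations are given as a unit quaternion [w, x, y, z].
In Python, from cell import get_obs, viewer, order gives the robot as it stands. The module is installed in compiled form; this text tells all that it offers.
- The arm moves only by the tool play_rows, never from a script. Its argument "moves" is a list of rows, each a list of 6 numbers: the shift along the tool's x, y, z in m, then the turn, a rotation vector about the tool's x, y, z in rad. A call has 1 to 20 rows; each row is the pose to reach, as a shift and turn from the pose commanded when the call began, along the tool's axes at that moment; what a row does not reach only later rows make up. A row lasts 1/8 s, in which the tool goes at most 62.5 mm and 10.7 degrees, less where a joint would pass 70% of its speed; a pose out of reach is approached as far as the arm can. A call with a gripper value outside its range is refused whole. "fingers" is the finger opening in m, from 0 to 0.0854, set as the call begins (left out, the last holds). The fingers move at their own pace and stop on an object; "newtons" is the grip in N (left out, the last holds). Time passes only in rows, so rows that repeat a pose let the fingers close. It gives the time, the measured TCP pose, the force and the opening at its end, in the units of the state.
- get_obs(): the state, without advancing time (a new reading comes with each control period).
- viewer.grab_frame(name): name is "side" or "top" or "wrist"; returns a dict with "frame" (400x640x3 uint8, red, green, blue), "camera_matrix" (3x3 intrinsics, pixels), "R" (3x3) and "t" (3): a world point X has camera coordinates R X + t; the wrist camera has in their place "tool_from_camera" (4x4, takes a point from camera to tool coordinates, whose origin is the TCP and whose axes are the tool frame's). Camera axes: x right, y down, z forward; pixel columns grow to the right and rows downward; lengths in m; the calibration is good to about 2 mm. A picture is of the moment at which its call begins: read the wrist's pose just before it. There is no depth.
- order.finish_job(): hands the job in, once; it reports no verdict.
The state is a dict: "time": time; "joints": joint angles; "joint_vel": joint speeds; "effort": joint torques, N m; "tcp_pos": TCP position; "tcp_rot": TCP orientation; "wrist_force": force on the tool from outside, world axes, zero at the start; "ft_torque": the same for the moment, N m; "gripper_width": finger opening in m.
Only numpy, scipy, OpenCV 4.12 (cv2) and the standard library are available. Lean on these libraries where they do the work, as an engineer would, in place of code of your own. Each camera call takes 0.05 s, during which the arm holds its last target.

TASK

Push the flat printing plate so that it lies flat and square against the ledge's dark back fence, with its whole red margin sticking out past the ledge's open end, ready for the next person to take by that edge; no more than about two centimetres of the bare metal may stick out as well. Only push it: never lift it off the ledge or let it tip or fall, and leave the brass weight, the ink tin, the bottle and the spatula where they are. Finish with the hand clear of everything.

Things in the scene. Friction and masses are not known exactly. Their poses are not given: they have to be found in the camera images.
- ledge: Fixed pale wood block, 170 (x) x 400 (y) x 50 (z) mm; origin at the centre of its underside, on the table. x points away from the robot, y along the ledge (yaw within 0.25 rad). A dark steel fence, 12 mm thick, stands 16 mm above the top along the far (+x) side, its inner face at x = +73 mm. Near side unfenced. Open end, without any wall: y = -200 mm (the robot's right).
- ledge_end (a point): Middle of the ledge's open end, on the top edge: x = 0, y = -200, z = 50 mm in the ledge's frame; same axes as the ledge.
- plate: Loose plate on a board, 100 (x) x 120 (y) x 6 (z) mm, 0.1 to 0.18 kg, flat on the ledge, aluminium face up with grey panels and a red margin 25 mm wide along its -y end. Origin at the centre of its underside; axes within 0.15 rad of the ledge's at the start. Slides with ordinary friction. Starts wholly on the ledge, its centre 13 to 24 mm farther from the fence than when flush.
- plate_lead (a point): Middle of the plate's red end edge, half-way up its thickness: x = 0, y = -60, z = 3 mm in the plate's frame; same axes as the plate.
- weight: Brass weight, loose, 38 mm wide, 42 mm high, standing on the ledge near its closed (+y) end; origin at the centre of its underside. To be left alone.
- tin: Blue ink tin, loose, 72 mm wide, 50 mm high, standing on the table on the near side of the ledge; origin at the centre of its underside. To be left alone.
- bottle: White bottle with a green cap, loose, 52 mm wide, 120 mm high, standing on the table past the ledge's closed (+y) end; origin at the centre of its underside. To be left alone.
- spatula: Ink spatula, loose, 200 mm long, lying on the table beyond the ledge's fence, roughly along it; origin at its underside, x axis along it. To be left alone.
Not all that is in view belongs to the job. Of the things like the plate, leave any that is purple; of the rest the larger one is meant.

How it is judged:
At the end, for the whole second after the job is handed in: The plate lies flat and at rest on the ledge, its red end edge 24 to 48 mm past the ledge's open end, its long side within about 5 mm of the fence and within 0.06 rad of parallel to it (y of plate_lead in the frame of ledge_end between -0.048 and -0.024 m and x of plate in the frame of ledge above 0.018 m and angle between the y axis of plate and the y axis of ledge, either way round below 0.06 rad and z of plate in the frame of ledge between 0.047 and 0.053 m and angle between plate's own z axis and vertical below 0.04 rad and linear speed of plate below 0.01 m/s); the robot touches nothing.
It fails at once if the plate is lifted off the ledge (more than 7 mm) (z of plate in the frame of ledge above 0.057 m).
It fails at once if the plate tips or falls (angle between plate's own z axis and vertical above 0.2 rad or z of plate in the frame of ledge below 0.04 m).
It fails at once if a bystander is disturbed (moved more than 15 mm) (distance of any of weight, tin, bottle, spatula from where it was at the start of the episode above 0.015 m).
It also fails if it takes over 72 s, if anything falls off the work surface, if the arm or the gripper's body presses on something with over 40 N, if the wrist force passes 120 N, or if a joint passes its speed limit or range.

## Working session

There is one attempt and no reset: what is moved stays moved. The work goes in short steps, Python scripts to look and compute and a tool call to move; the robot and the scene stay as the last step left them, time stands still between calls to the robot, and variables do not carry over. Pictures are saved under pics/ and viewed, and the job is handed in when it is done.

Besides the shell and the picture viewer there is one more tool, called after ">>>" in YAML: its name, and indented under it one key for each argument. play_rows: Moves the arm, as the interface text tells. Its arguments: {"type":"object","properties":{"moves":{"type":"array"},"fingers":{"type":"number"},"newtons":{"type":"number"}},"required":["moves"]}

```bash
mkdir -p pics
cat > h.py <<'E'
import numpy as np, cv2
from cell import get_obs, viewer, order
def grab(n,fn=None):
    d=viewer.grab_frame(n)
    if fn: cv2.imwrite('pics/'+fn,cv2.cvtColor(d['frame'],cv2.COLOR_RGB2BGR))
    return d
def ray(d,uv,z):
    K=np.array(d['camera_matrix']);R=np.array(d['R']);t=np.array(d['t'])
    c=-R.T@t; v=R.T@np.linalg.solve(K,[uv[0],uv[1],1.0])
    return c+v*(z-c[2])/v[2]
def proj(d,X):
    K=np.array(d['camera_matrix']);p=K@(np.array(d['R'])@np.array(X)+np.array(d['t']));return p[:2]/p[2]
E
python3 - <<'E'
from h import *
o=get_obs();print({k:np.round(v,3) for k,v in o.items()})
for n in('top','side'):
    d=grab(n,n+'0.png');np.savez(n+'0.npz',**d)
    print(n,-np.array(d['R']).T@d['t'])
E
```

```text
{'time': np.float64(0.0), 'joints': array([-1.225,  0.053,  1.402,  0.   ,  1.689, -0.07 ]), 'joint_vel': array([-0.002, -0.   ,  0.001, -0.   , -0.001,  0.   ]), 'effort': array([-0.0000e+00, -3.8167e+01, -3.6019e+01, -0.0000e+00,  6.0000e-03,
        0.0000e+00]), 'tcp_pos': array([ 0.212, -0.48 ,  0.23 ]), 'tcp_rot': array([-0.145, -0.692, -0.146,  0.692]), 'wrist_force': array([ 0.424,  0.285, -0.237]), 'ft_torque': array([0.003, 0.025, 0.028]), 'gripper_width': np.float64(0.086)}
top [0.34872003 0.04214402 1.17271509]
side [0.21433991 0.69567852 0.63669082]
```

View pics/top0.png

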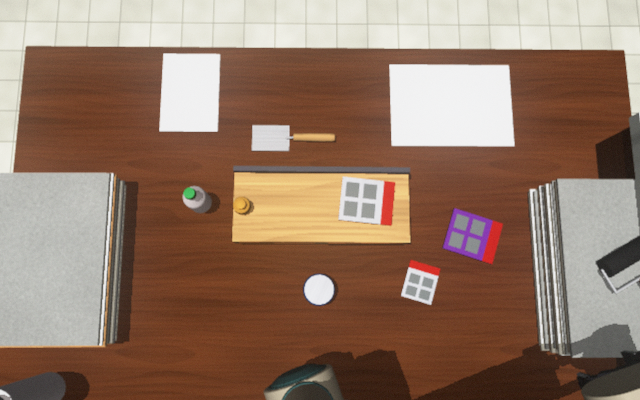

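View pics/side0.png

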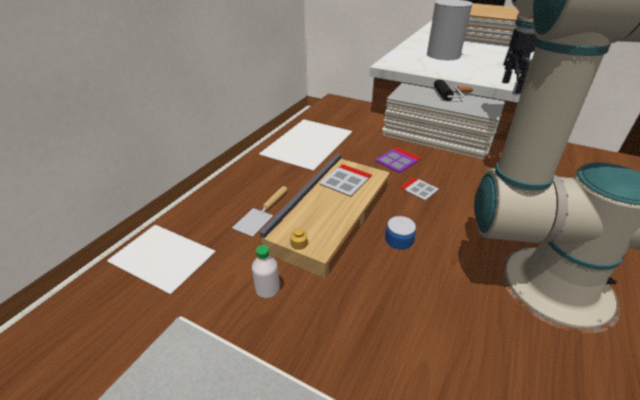

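Candidates in the top view are the white plate with a red margin on the ledge (366,201), a purple one on the table (473,235), and a smaller white one on the table (421,283). The description picks the larger non-purple one, on the ledge at (366,201). Next I take a crop of it and measure.

```bash
cat > meas.py <<'E'
from h import *
def comp(m,near=None,minA=30):
    n,l,s,c=cv2.connectedComponentsWithStats(m.astype(np.uint8))
    return [(s[i],c[i],l==i) for i in range(1,n) if s[i,4]>minA]
def plate(d,box,zt,dbg=None):
    f=d['frame'].astype(int);r,g,b=f[...,0],f[...,1],f[...,2]
    red=(r>140)&(g<70)&(b<70)
    grey=(abs(r-g)<25)&(abs(r-b)<30)&(r>90)
    m=np.zeros(red.shape,bool);x0,y0,x1,y1=box;m[y0:y1,x0:x1]=1
    out={}
    for nm,k in(('red',red&m),('all',(red|grey)&m)):
        k=cv2.morphologyEx(k.astype(np.uint8),cv2.MORPH_CLOSE,np.ones((3,3)))
        cs,_=cv2.findContours(k,cv2.RETR_EXTERNAL,cv2.CHAIN_APPROX_NONE)
        c=max(cs,key=cv2.contourArea)[:,0,:].astype(float)
        W=np.array([ray(d,p,zt)[:2] for p in c])
        rc=cv2.minAreaRect((W*1000).astype(np.float32)); out[nm]=(rc,c,W)
    return out
E
python3 - <<'E'
from meas import *
d=dict(np.load('top0.npz'))
im=cv2.cvtColor(d['frame'],cv2.COLOR_RGB2BGR)
cv2.imwrite('pics/crop0.png',cv2.resize(im[155:255,220:420],(800,400),interpolation=cv2.INTER_CUBIC))
o=plate(d,(330,175,405,232),.056)
for k in o: print(k,o[k][0])
f=d['frame'].astype(int);r,g,b=f[...,0],f[...,1],f[...,2]
w=((r>180)&(g>140)&(b<190)&(b>80)&(r-b>40))|0
mm=np.zeros(w.shape,bool);mm[150:260,220:420]=1
print(comp(w&(mm))[0][:2] if 1 else 0)
dark=(r<100)&(abs(r-b)<25)&(abs(r-g)<25)&mm
for s,c,_ in comp(dark):print('dark',s,c)
E
```

```text
red ((544.3258666992188, -130.31053161621094), (21.8990535736084, 97.05091857910156), 83.89663696289062)
all ((549.6880493164062, -82.11568450927734), (118.98526763916016, 99.57492065429688), 83.82404327392578)
(array([ 232,  173,  178,   70, 9433], dtype=int32), array([311.92653451, 209.50143115]))
dark [234 170 176   4 244] [324.90983607 171.37704918]
```

View pics/crop0.png

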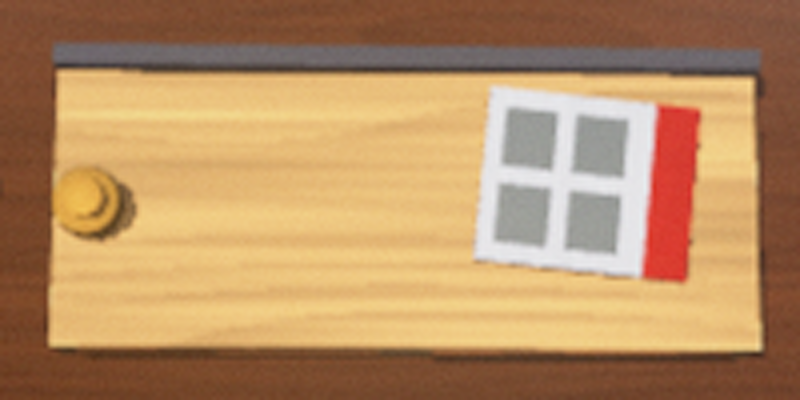

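```bash
cat > ledge.py <<'E'
from meas import *
d=dict(np.load('top0.npz'))
g=cv2.GaussianBlur(d['frame'],(3,3),0).astype(float)
R=g[...,0]
# near edge: strongest negative vertical gradient at rows 230-250 ; fence top boundaries; ends
def sub(prof,sgn):
    gr=sgn*np.gradient(prof);i=int(np.argmax(gr))
    if 0<i<len(gr)-1:
        a,b,c=gr[i-1:i+2];return i+(a-c)/(2*(a-2*b+c)+1e-9)
    return i
near=np.array([(c,230+sub(R[230:252,c],-1)) for c in range(250,400,2)])
fen=np.array([(c,168+sub(R[168:182,c],1)) for c in list(range(245,330,2))+list(range(398,406,2))])
fback=np.array([(c,163+sub(g[160+3:174,c,2],1)) for c in range(245,400,2)])
openE=np.array([(400+sub(R[r,400:420],-1),r) for r in list(range(180,240,2))])
clos=np.array([(225+sub(R[r,225:242],1),r) for r in list(range(178,190,2))+list(range(218,238,2))])
def line(pts,z):
    W=np.array([ray(d,p,z)[:2] for p in pts]);vx,vy,x,y=cv2.fitLine(W.astype(np.float32),cv2.DIST_HUBER,0,.001,.001).ravel()
    res=np.abs((W-[x,y])@[-vy,vx]);return np.array([vx,vy]),np.array([x,y]),res.max()
for n,p,z in(('near',near,.05),('fenceinner_base',fen,.066),('fback',fback,.066),('open',openE,.05),('closed',clos,.05)):
    v,c,r=line(p,z); ang=np.arctan2(v[1],v[0]); print(n,c.round(4),'ang',round(ang,4),'res',r.round(4))
E
python3 ledge.py
```

```text
near [ 0.4565 -0.007 ] ang 1.5566 res 0.0011
fenceinner_base [0.6109 0.0587] ang 1.5642 res 0.0013
fback [ 0.6236 -0.0216] ang -1.5073 res 0.0102
open [ 0.5251 -0.1791] ang -0.0114 res 0.001
closed [0.519  0.2192] ang -0.0098 res 0.0004
```

The crop confirms it: a white/aluminium plate with grey panels and a red margin at its right (-y) end. It measures 119 x 99.6 mm and its yaw to the ledge is about -0.10. First I'll push it along -y with the jaws spanning x, then push it into the fence.

```bash
cat > plan.py <<'E'
from h import *
import sys
from scipy.spatial.transform import Rotation as Ro
LO=np.array([.5415,.020]);yaw=-.0105
ex=np.array([np.cos(yaw),np.sin(yaw)]);ey=np.array([-ex[1],ex[0]])
def L2W(x,y): return LO+x*ex+y*ey
def W2L(p): q=np.array(p)[:2]-LO; return q@ex,q@ey
def status():
    o=get_obs();q=o['tcp_rot'];return o,Ro.from_quat([q[1],q[2],q[3],q[0]])
def plan(lx,ly,z,jaw):  # jaw 'x' or 'y'
    o,R=status();M=R.as_matrix()
    a=ex if jaw=='x' else ey
    best=None
    for s in(1,-1):
        X=np.array([0,0,-1.]);Y=np.array([*(s*a),0]);T=Ro.from_matrix(np.c_[X,Y,np.cross(X,Y)])
        rv=(R.inv()*T).as_rotvec()
        if best is None or np.linalg.norm(rv)<np.linalg.norm(best):best=rv
        print('opt',s,rv.round(3))
    p=np.array([*L2W(lx,ly),z]);print('world',p.round(4),'shift',(M.T@(p-o['tcp_pos'])).round(4))
E
python3 - <<'E'
from plan import *
o,R=status();print(R.as_matrix().round(3))
plan(.009,-.015,.15,'x');plan(.009,-.015,.15,'y')
print(W2L([.5497,-.0821]))
E
```

```text
[[-0.     0.404 -0.915]
 [ 0.001 -0.915 -0.404]
 [-1.    -0.001 -0.   ]]
opt 1 [-1.145e+00 -1.000e-03  1.000e-03]
opt -1 [1.997e+00 1.000e-03 1.000e-03]
world [0.5503 0.0049 0.15  ] shift [ 0.081  -0.3069 -0.5054]
opt 1 [-2.715e+00 -2.000e-03  0.000e+00]
opt -1 [0.426 0.    0.001]
world [0.5503 0.0049 0.15  ] shift [ 0.081  -0.3069 -0.5054]
(np.float64(0.00927157828034279), np.float64(-0.10200827337128826))
```

>>> play_rows:
  moves:
    - [0,-0.025,-0.042,-0.095,0,0]
    - [0,-0.05,-0.084,-0.19,0,0]
    - [0,-0.075,-0.126,-0.285,0,0]
    - [0,-0.1,-0.168,-0.38,0,0]
    - [0,-0.125,-0.21,-0.475,0,0]
    - [0,-0.15,-0.252,-0.57,0,0]
    - [0,-0.175,-0.294,-0.665,0,0]
    - [0,-0.2,-0.336,-0.76,0,0]
    - [0,-0.225,-0.378,-0.855,0,0]
    - [0,-0.25,-0.42,-0.95,0,0]
    - [0,-0.28,-0.463,-1.05,0,0]
    - [0,-0.309,-0.5035,-1.145,0,0]
    - [0.05,-0.309,-0.5035,-1.145,0,0]
    - [0.1,-0.309,-0.5035,-1.145,0,0]
    - [0.12,-0.309,-0.5035,-1.145,0,0]
    - [0.12,-0.309,-0.5035,-1.145,0,0]
  fingers: 0.04

```text
time: 2.1
tcp_pos: [0.5466, 0.0058, 0.1091]
tcp_rot: [-0.496, -0.501, -0.499, 0.504]
wrist_force: [0.3, -0.2, 0.4]
gripper_width: 0.0402
```

Run:
```python
from plan import *
o,R=status();print(o['time'],o['tcp_pos'],o['joints'].round(3),o['wrist_force'].round(2),o['gripper_width'],W2L(o['tcp_pos']));print(R.as_matrix().round(3))
plan(.009,-.010,.06,'x')
grab('side','s1.png');grab('wrist','w1.png');grab('top','t1.png')
```

```text
2.1 [0.54658194 0.00584703 0.10909759] [-0.057  0.189  1.499 -0.     1.458 -0.047] [ 0.3  -0.16  0.45] 0.04022663197445079 (np.float64(0.005230261060554363), np.float64(-0.014098829368248416))
[[-0.005  1.    -0.01 ]
 [ 0.    -0.01  -1.   ]
 [-1.    -0.005 -0.   ]]
opt 1 [ 0.    -0.     0.005]
opt -1 [-3.141 -0.007 -0.   ]
world [0.5504 0.0099 0.06  ] shift [ 0.0491  0.004  -0.0041]
```

View pics/s1.png

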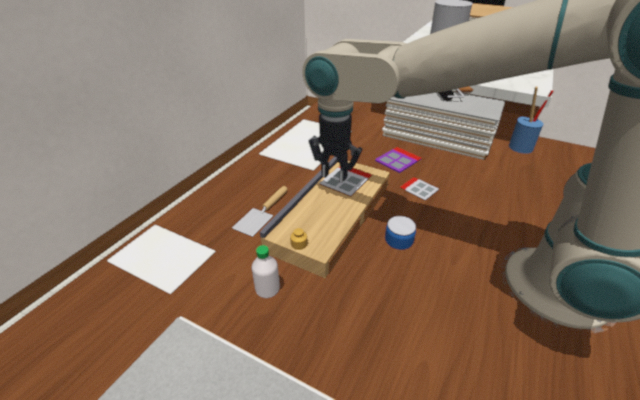

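View pics/w1.png

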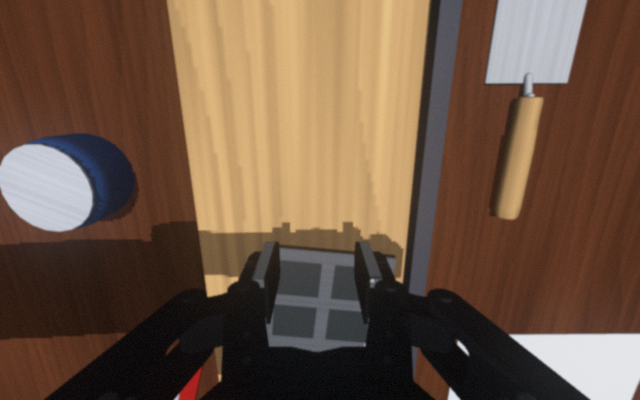

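The side and wrist views show the hand above the ledge, just off the plate's +y end (wrist: plate edge at row ~245, fence at column ~440). I lower it gently.

>>> play_rows:
  moves:
    - [0.015,0.004,-0.004,0,0,0.005]
    - [0.03,0.004,-0.004,0,0,0.005]
    - [0.042,0.004,-0.004,0,0,0.005]
    - [0.049,0.004,-0.004,0,0,0.005]
    - [0.052,0.004,-0.004,0,0,0.005]
    - [0.053,0.004,-0.004,0,0,0.005]
    - [0.053,0.004,-0.004,0,0,0.005]

```text
time: 3.12
tcp_pos: [0.5522, 0.0096, 0.0587]
tcp_rot: [0.499, 0.504, 0.496, -0.501]
wrist_force: [0.2, 0.0, -0.0]
gripper_width: 0.0405
```

Run:
```python
from plan import *
o,R=status();print(o['time'],o['tcp_pos'],o['wrist_force'].round(2),W2L(o['tcp_pos']))
d=grab('side');im=cv2.cvtColor(d['frame'],cv2.COLOR_RGB2BGR)
cv2.imwrite('pics/s2.png',cv2.resize(im[130:220,270:400],None,fx=6,fy=6,interpolation=cv2.INTER_CUBIC))
for x in(-.011,.029):
  print(proj(d,[*L2W(x,-.01),.05]),proj(d,[*L2W(x,-.01),.056]))
grab('wrist','w2.png')
```

```text
3.125 [0.55215648 0.00964853 0.0586879 ] [ 0.21  0.03 -0.02] (np.float64(0.010764576664733082), np.float64(-0.010239012491059026))
[337.65388199 199.47532542] [337.71359576 197.66017319]
[324.19287917 195.07020721] [324.2016335  193.26651619]
```

View pics/s2.png

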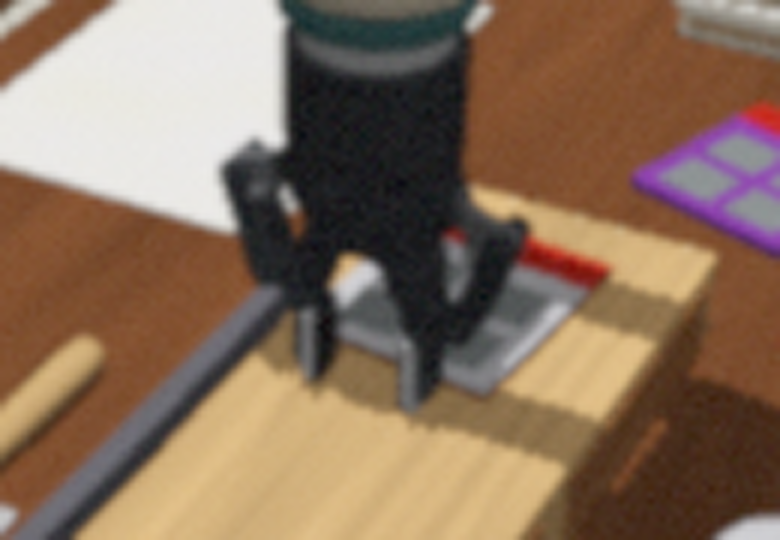

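View pics/w2.png

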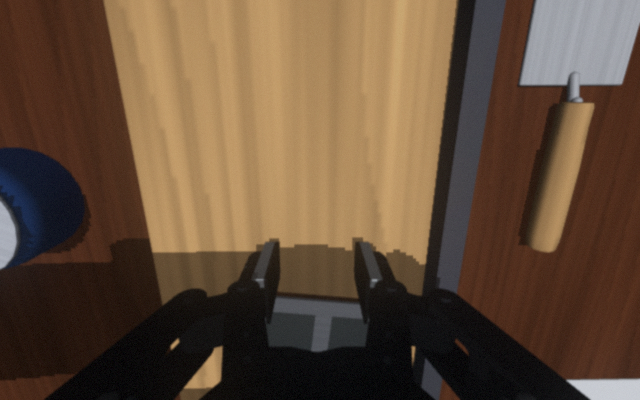

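>>> play_rows:
  moves:
    - [0.003,0,0,0,0,0]
    - [0.006,0,0,0,0,0]
    - [0.008,0,0,0,0,0]
    - [0.008,0,0,0,0,0]

```text
time: 3.72
tcp_pos: [0.5518, 0.0097, 0.05]
tcp_rot: [0.499, 0.504, 0.496, -0.501]
wrist_force: [0.4, -0.7, -0.3]
gripper_width: 0.0402
```

>>> play_rows:
  moves:
    - [0.001,0,0,0,0,0]
    - [0.001,0,0,0,0,0]

```text
time: 3.98
tcp_pos: [0.5519, 0.0097, 0.0492]
tcp_rot: [0.499, 0.504, 0.496, -0.501]
wrist_force: [0.0, 0.2, -0.1]
gripper_width: 0.0399
```

>>> play_rows:
  moves:
    - [0.001,0,0,0,0,0]
    - [0.001,0,0,0,0,0]

```text
time: 4.22
tcp_pos: [0.5521, 0.0097, 0.0487]
tcp_rot: [0.499, 0.504, 0.496, -0.501]
wrist_force: [-0.2, -0.0, 3.2]
gripper_width: 0.0398
```

>>> play_rows:
  moves:
    - [-0.002,0,0,0,0,0]
    - [-0.002,0,0.007,0,0,0]
    - [-0.002,0,0.012,0,0,0]
    - [-0.002,0,0.016,0,0,0]
    - [-0.002,0,0.02,0,0,0]
    - [-0.002,0,0.024,0,0,0]
    - [-0.002,0,0.028,0,0,0]
    - [-0.002,0,0.032,0,0,0]
    - [-0.002,0,0.036,0,0,0]
    - [-0.002,0,0.04,0,0,0]
    - [-0.002,0,0.044,0,0,0]
    - [-0.002,0,0.048,0,0,0]
    - [-0.002,0,0.052,0,0,0]
    - [-0.002,0,0.056,0,0,0]
    - [-0.002,0,0.06,0,0,0]
    - [-0.002,0,0.064,0,0,0]
    - [-0.002,0,0.068,0,0,0]
    - [-0.002,0,0.072,0,0,0]
    - [-0.002,0,0.075,0,0,0]
    - [-0.002,0,0.075,0,0,0]

```text
time: 6.72
tcp_pos: [0.5513, -0.0656, 0.0504]
tcp_rot: [0.499, 0.504, 0.496, -0.501]
wrist_force: [-0.0, 0.2, 0.0]
gripper_width: 0.0404
```

Run:
```python
from plan import *
o,R=status();print(o['time'],o['tcp_pos'],o['wrist_force'].round(2),W2L(o['tcp_pos']))
d=grab('side','s3.png');im=cv2.cvtColor(d['frame'],cv2.COLOR_RGB2BGR)
cv2.imwrite('pics/s3c.png',cv2.resize(im[130:230,270:400],None,fx=6,fy=6,interpolation=cv2.INTER_CUBIC))
d=grab('top');im=cv2.cvtColor(d['frame'],cv2.COLOR_RGB2BGR)
cv2.imwrite('pics/t3c.png',cv2.resize(im[140:260,290:450],None,fx=5,fy=5,interpolation=cv2.INTER_CUBIC))
```

```text
6.725 [ 0.55125872 -0.06559752  0.05037186] [-0.02  0.18  0.01] (np.float64(0.010656937885910385), np.float64(-0.08549033321940244))
```

View pics/s3c.png

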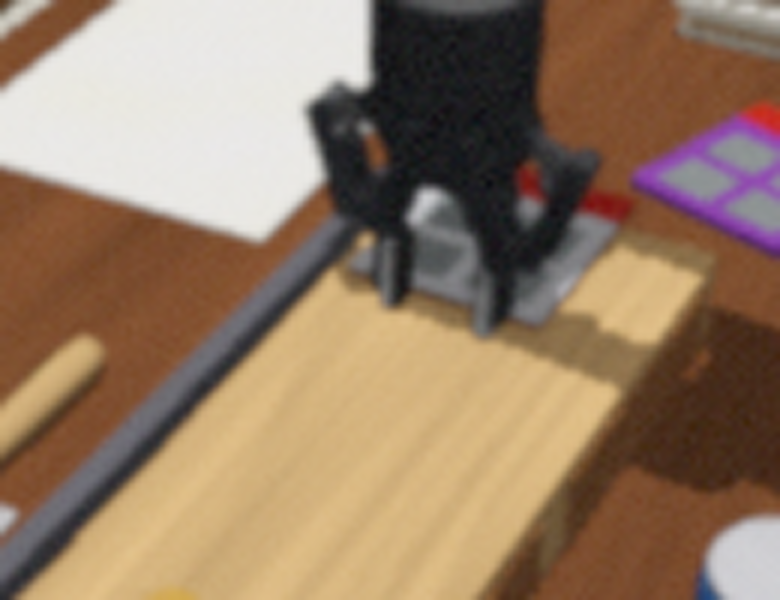

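View pics/t3c.png

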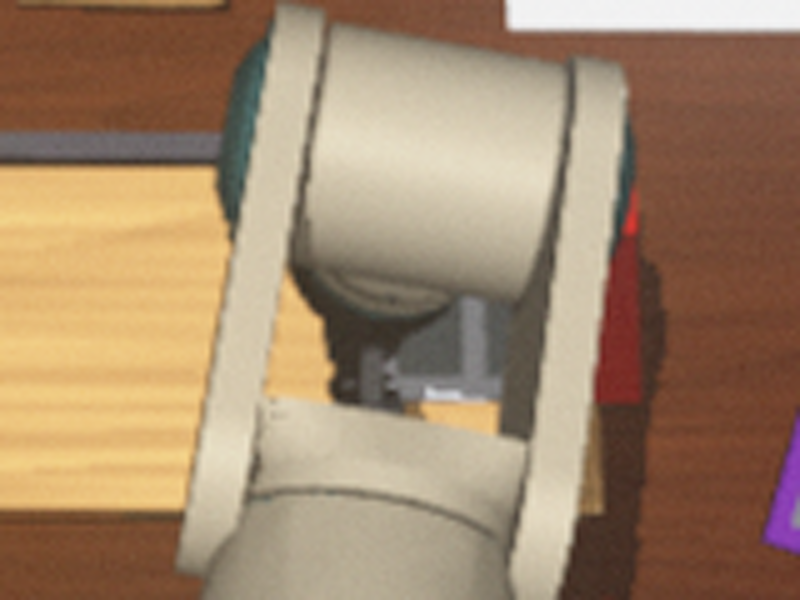

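The plate has squared up and its lead edge is already past the end (top view, red edge at about column 418). Next I measure it precisely.

```bash
cat > lead.py <<'E'
from plan import *
d=grab('top')
f=d['frame'].astype(float)
L=[]
for r in range(178,222):
    row=f[r,400:435];red=(row[:,0]-row[:,1])
    m=(row[:,0]>95)&(row[:,1]<60)&(row[:,2]<60)&(red>70)
    i=np.where(m)[0]
    if len(i)>=3: L.append((400+i.max()+.5,r))
W=np.array([W2L(ray(d,p,.056)) for p in L])
print(len(L),W.round(4)[::4])
if len(W)>5: print(np.median(W[:,1]),'slope',np.polyfit(W[:,0],W[:,1],1))
E
python3 lead.py
```

```text
29 [[ 0.0326 -0.2165]
 [ 0.0233 -0.2163]
 [ 0.0141 -0.2161]
 [ 0.0049 -0.2159]
 [-0.0043 -0.2156]
 [-0.0134 -0.2154]
 [-0.0226 -0.2152]
 [-0.0316 -0.2172]]
-0.21597316926876242 slope [-7.63403124e-05 -2.16063254e-01]
```

The image gives -0.216 for the lead and the finger geometry gives -0.2165, so they agree. I push 19 mm more, back off and lift.

>>> play_rows:
  moves:
    - [0,0,0.004,0,0,0]
    - [0,0,0.008,0,0,0]
    - [0,0,0.012,0,0,0]
    - [0,0,0.016,0,0,0]
    - [0,0,0.019,0,0,0]
    - [0,0,0.019,0,0,0]
    - [0,0,0.019,0,0,0]
    - [0,0,0.01,0,0,0]
    - [0,0,0,0,0,0]
    - [-0.03,0,0,0,0,0]
    - [-0.08,0,0,0,0,0]
    - [-0.1,0,0.0,0,0,0]
    - [-0.1,-0.05,0.0,0,0,0]
    - [-0.1,-0.1,0.0,0,0,0]
    - [-0.1,-0.13,0.02,0,0,0]
    - [-0.1,-0.13,0.05,0,0,0]
    - [-0.1,-0.13,0.05,0,0,0]

```text
time: 9.0
tcp_pos: [0.4201, -0.1146, 0.1499]
tcp_rot: [0.499, 0.504, 0.495, -0.502]
wrist_force: [0.6, 0.7, 0.5]
gripper_width: 0.0399
```

```bash
python3 lead.py
python3 - <<'E'
from plan import *
o,R=status();print(o['time'],o['tcp_pos'],o['joints'].round(2),W2L(o['tcp_pos']))
d=grab('top','t4.png');plan(-.05,-.174,.15,'y')
E
```

```text
26 [[ 0.0537 -0.2331]
 [ 0.0374 -0.2326]
 [ 0.0236 -0.2368]
 [ 0.0143 -0.232 ]
 [ 0.0051 -0.2363]
 [-0.0063 -0.236 ]
 [-0.0156 -0.2267]]
-0.2358000416816312 slope [ 0.00065974 -0.23457228]
9.05 [ 0.42021868 -0.11380345  0.14977403] [-0.35 -0.17  1.78  0.    1.53 -0.34] (np.float64(-0.11986972598850956), np.float64(-0.13506949971902615))
opt 1 [-1.57   0.004 -0.004]
opt -1 [ 1.571 -0.004 -0.004]
world [ 0.4897 -0.1535  0.15  ] shift [0.     0.0697 0.0394]
```

View pics/t4.png

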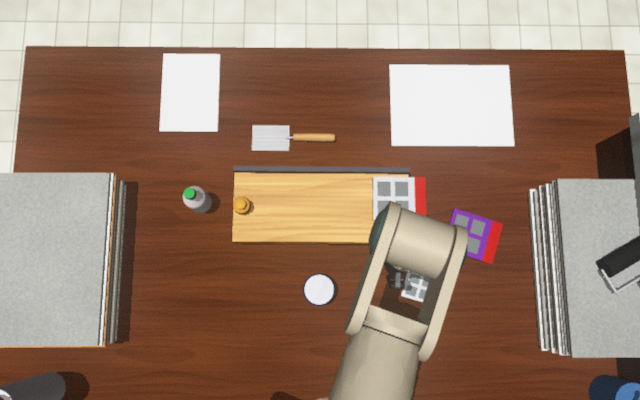

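Top view: the plate is square, with the lead at -0.236 and the red wholly past the end. Now I turn the jaws along y and go to the near side.

>>> play_rows:
  moves:
    - [0,0,0.01,0.16,0,0]
    - [0,0.005,0.02,0.32,0,0]
    - [0,0.01,0.03,0.48,0,0]
    - [0,0.015,0.035,0.64,0,0]
    - [0,0.02,0.039,0.8,0,0]
    - [0,0.03,0.039,0.96,0,0]
    - [0,0.035,0.039,1.12,0,0]
    - [0,0.04,0.039,1.28,0,0]
    - [0,0.045,0.039,1.43,0,0]
    - [0,0.05,0.039,1.571,0,0]
    - [0,0.054,0.039,1.571,-0.003,-0.003]
    - [0,0.054,0.039,1.571,-0.003,-0.003]
    - [0,0.054,0.039,1.571,-0.003,-0.003]

```text
time: 10.72
tcp_pos: [0.4738, -0.1532, 0.1498]
tcp_rot: [-0.003, 0.707, -0.003, -0.707]
wrist_force: [0.1, -0.2, -0.2]
gripper_width: 0.0402
```

Run:
```python
from plan import *
o,R=status();print(o['time'],o['tcp_pos'],o['joints'].round(2),W2L(o['tcp_pos']));print(R.as_matrix().round(3))
plan(-.066,-.174,.055,'y');grab('wrist','w5.png')
```

```text
10.725 [ 0.47379017 -0.153225    0.14982189] [-0.39  0.02  1.6   0.    1.52  1.19] (np.float64(-0.06588726866212863), np.float64(-0.17392638643531758))
[[ 0.001 -0.008 -1.   ]
 [ 0.    -1.     0.008]
 [-1.    -0.    -0.001]]
opt 1 [-3.139e+00 -0.000e+00 -1.000e-03]
opt -1 [ 0.002 -0.001  0.   ]
world [ 0.4737 -0.1533  0.055 ] shift [0.0948 0.0001 0.0002]
```

View pics/w5.png

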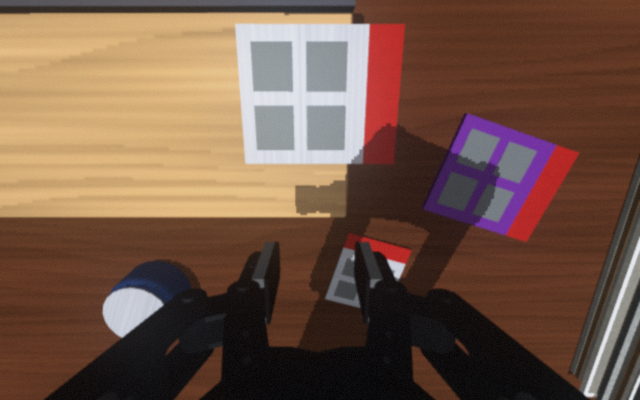

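>>> play_rows:
  moves:
    - [0.03,0,0,0,0,0]
    - [0.06,0,0,0,0,0]
    - [0.08,0,0,0,0,0]
    - [0.09,0,0,0,0,0]
    - [0.096,0,0,0,0,0]
    - [0.0985,0,0,0,0,0]
    - [0.0985,0,0,0,0,0]
    - [0.0985,0,-0.004,0,0,0]
    - [0.0985,0,-0.008,0,0,0]
    - [0.0985,0,-0.011,0,0,0]
    - [0.0985,0,-0.014,0,0,0]
    - [0.0985,0,-0.017,0,0,0]
    - [0.0985,0,-0.02,0,0,0]
    - [0.0985,0,-0.022,0,0,0]
    - [0.0985,0,-0.024,0,0,0]
    - [0.0985,0,-0.025,0,0,0]
    - [0.0985,0,-0.025,0,0,0]

```text
time: 12.9
tcp_pos: [0.499, -0.1538, 0.0514]
tcp_rot: [-0.004, 0.708, -0.004, -0.707]
wrist_force: [-0.8, -0.3, -0.1]
gripper_width: 0.04
```

>>> play_rows:
  moves:
    - [0,0,-0.001,0,0,0]
    - [0,0,-0.001,0,0,0]

```text
time: 13.15
tcp_pos: [0.5, -0.1538, 0.0514]
tcp_rot: [-0.004, 0.708, -0.004, -0.707]
wrist_force: [-0.5, 0.1, 0.5]
gripper_width: 0.04
```

>>> play_rows:
  moves:
    - [0,0,-0.001,0,0,0]
    - [0,0,-0.001,0,0,0]

```text
time: 13.4
tcp_pos: [0.501, -0.1538, 0.0515]
tcp_rot: [-0.004, 0.708, -0.004, -0.707]
wrist_force: [-0.7, 0.8, 0.8]
gripper_width: 0.0401
```

>>> play_rows:
  moves:
    - [0,0,-0.001,0,0,0]
    - [0,0,-0.001,0,0,0]

```text
time: 13.65
tcp_pos: [0.502, -0.1538, 0.0515]
tcp_rot: [-0.004, 0.708, -0.004, -0.707]
wrist_force: [-0.6, -1.1, 0.2]
gripper_width: 0.0404
```

Run:
```python
from plan import *
o,R=status();print(W2L(o['tcp_pos']),o['wrist_force'])
grab('wrist','w6.png')
```

```text
(np.float64(-0.03767387993063652), np.float64(-0.17419676816132557)) [-0.59112276 -1.09494787  0.24927873]
```

View pics/w6.png

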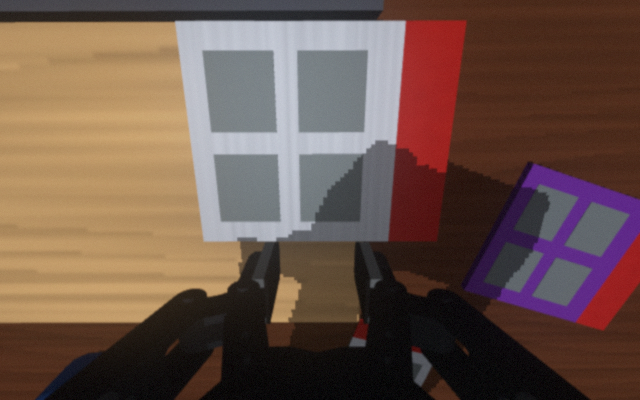

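Wrist view: the plate's far edge (row 20) is about at the fence base, with no firm contact force yet. I keep going in 1 mm steps.

>>> play_rows:
  moves:
    - [0,0,-0.001,0,0,0]
    - [0,0,-0.001,0,0,0]

```text
time: 13.95
tcp_pos: [0.503, -0.1538, 0.0515]
tcp_rot: [-0.004, 0.708, -0.004, -0.707]
wrist_force: [-0.7, 0.5, 0.5]
gripper_width: 0.04
```

>>> play_rows:
  moves:
    - [0,0,-0.001,0,0,0]
    - [0,0,-0.001,0,0,0]

```text
time: 14.2
tcp_pos: [0.5034, -0.1539, 0.0513]
tcp_rot: [0.004, -0.707, 0.004, 0.707]
wrist_force: [-5.9, -1.5, 1.2]
gripper_width: 0.0403
```

Contact with the fence: the force rises to 6 N and the TCP stalls. I give it a small seating press, then back off and lift clear.

>>> play_rows:
  moves:
    - [0,0,-0.0005,0,0,0]
    - [0,0,-0.0005,0,0,0]
    - [0,0,0.004,0,0,0]
    - [0,0,0.012,0,0,0]
    - [0,0,0.02,0,0,0]
    - [-0.02,0,0.025,0,0,0]
    - [-0.06,0,0.03,0,0,0]
    - [-0.11,0,0.03,0,0,0]
    - [-0.15,0,0.04,0,0,0]
    - [-0.15,0,0.09,0,0,0]
    - [-0.15,0,0.12,0,0,0]
    - [-0.15,0.04,0.12,0,0,0]
    - [-0.15,0.09,0.12,0,0,0]
    - [-0.15,0.14,0.12,0,0,0]
    - [-0.15,0.18,0.12,0,0,0]
    - [-0.15,0.2,0.12,0,0,0]
    - [-0.15,0.2,0.12,0,0,0]
    - [-0.15,0.2,0.12,0,0,0]

```text
time: 16.45
tcp_pos: [0.3817, -0.3519, 0.2013]
tcp_rot: [-0.004, 0.708, -0.003, -0.707]
wrist_force: [-0.4, -1.0, 0.5]
gripper_width: 0.04
```

```bash
python3 lead.py
python3 - <<'E'
from plan import *
from meas import plate
o,R=status();print(o['time'],o['tcp_pos'],o['wrist_force'].round(1))
d=grab('top','t7.png');grab('side','s7.png')
p=plate(d,(365,174,435,232),.056)['all'][0];print(p,W2L(np.array(p[0])/1000))
a=dict(np.load('top0.npz'))['frame'].astype(int);df=abs(a-d['frame']).max(2)
for n,b in(('spat',(245,115,340,158)),('bottle',(175,175,220,220)),('weight',(230,192,258,218)),('tin',(295,268,340,310))):
    print(n,(df[b[1]:b[3],b[0]:b[2]]>40).sum())
E
```

```text
35 [[ 0.0607 -0.2356]
 [ 0.0444 -0.2351]
 [ 0.0352 -0.2372]
 [ 0.0259 -0.2369]
 [ 0.0166 -0.2366]
 [ 0.0074 -0.2364]
 [-0.0018 -0.2361]
 [-0.0109 -0.2359]
 [-0.0201 -0.2356]]
-0.23620640699682321 slope [ 0.01739784 -0.23620212]
16.5 [ 0.38179312 -0.35172816  0.20147072] [-0.1  0.  -0.9]
((562.9486083984375, -157.3447723388672), (121.38399505615234, 97.0634765625), 89.9814682006836) (np.float64(0.023309511948052128), np.float64(-0.17710979004814434))
spat 0
bottle 0
weight 0
tin 0
```

View pics/t7.png

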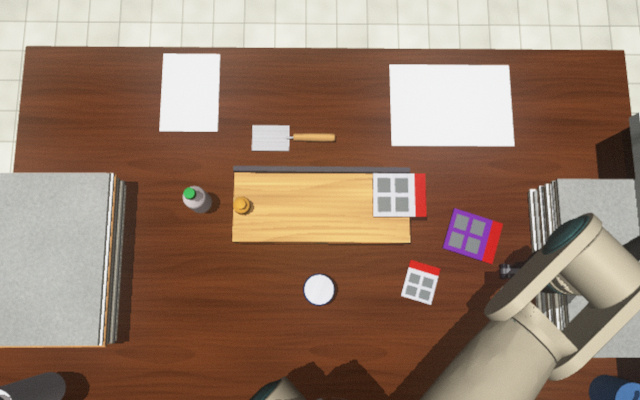

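Top view: the plate lies flush with the fence, the red (columns 415-427) is past the ledge end, and the other objects are unchanged (0 differing pixels in each box). I hand it in.

Run:
```python
from h import *
order.finish_job()
```

```text
the job is handed in; nothing more can be done
```

I pushed the plate along the ledge from its +y end, which also squared it up. I then pushed it into the fence until it met contact at about 6 N, backed off, and moved the hand clear. I handed the job in at about 16.5 s; `finish_job` gives no verdict.

What the last checks showed:

| Check | Measured | Required |
|---|---|---|
| Red end edge past the ledge's open end | about 36 mm | 24 to 48 mm |
| Plate centre x in the ledge frame | 0.023 m (flush) | above 0.018 m |
| Angle between plate and ledge | about 0.01 rad | below 0.06 rad |
| Weight, tin, bottle, spatula | no changed pixels in the top view | moved no more than 15 mm |

- **Small disagreement:** in the last top view the plate outline came out 121 x 97 mm, where the true size is 120 x 100 mm. That is within pixel error, since the fence edge blurs into the grey mask, so the positions above are good to a couple of millimetres.
- **Bare metal sticking out:** about 11 mm, against the limit of about two centimetres.
- **Not measured:** I did not measure the plate's height or tilt, nor its speed. It looks flat in the top view. I saved a last side picture but did not view it. The hand reads about 1 N or less, which is the same as noise.

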